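Press the reducing sleeve home in the thermoshaker block

TASK

Take the thick brass reducing sleeve (the one with the wider collar) out of the white rack and press it upright into the open well of the thermoshaker's aluminium block until its shoulder sits fully home, flush on the block, then let go. The well grips the sleeve and the block gives on soft rubber mounts, so press firmly by feel but do not overload the mounts, and leave the thin sleeve and the other things on the bench alone.

Things in the scene. Friction and masses are not known exactly. Their poses are not given: they have to be found in the camera images.
- sleeve: thick brass sleeve, 59 mm tall, 160 g; origin: centre of its foot, z up its axis. From the foot: body 24 mm wide, 24 mm long, lowest 14 mm tapering to 20.6 mm; shoulder disc 38 mm wide from 24 to 29 mm; grip collar 28 mm wide from 29 to 59 mm; a blind tube bore 17 mm wide in its top. Starts upright in one hole of the white rack, shoulder on the rack's top
- shoulder (a point): a point on the thick sleeve's axis, in the plane of the underside of its shoulder, 24 mm above its foot
- thin_sleeve: another brass sleeve of the same height and shoulder, but with a body of 18 mm and a collar of only 19 mm in diameter; it stands in the other hole of the rack and is to be left there. Origin: centre of its foot
- rack: white plastic rack, fixed, 80 x 150 x 50 mm (x, y, z). Origin: centre of its underside. Its two holes, 28 mm wide and 35 mm deep, lie at y = +36 and -36 mm; either may hold the thick sleeve
- shaker: grey thermoshaker base, fixed, 200 x 150 mm, 50 mm high; origin: centre of its underside. On rubber mounts above it rides the aluminium block, 110 x 110 x 42 mm, its centre 10 mm to the base's +x side, its top face 106 mm above the bench. Three flat steel caps 34 mm wide, 2 mm high, close the block's other wells
- well (a point): centre of the mouth of the only open well, in the block's top face, z up; moves with the block. In the base's frame x = +33, y = -23 mm, 106 mm up. Well 25 mm wide, 36 mm deep, 2 mm chamfer at the mouth. From 9 mm down, spring-loaded bars in the bore grip the sleeve: the push needed grows to 8 to 19 N, different each time, before the shoulder lands; 22 N always brings it home
- block (a joint): how far the block is pushed down on its rubber mounts, in m: 0 at rest, growing downwards, about 1 mm per 2.5 N. It rises again when let go, taking the sleeve with it, so under load a flush sleeve stands lower than the rest height of the well. Beyond 12 mm (some 30 N) the mounts are overloaded
- beaker: empty glass beaker, 72 mm wide, 95 mm high; origin: centre of its underside
- bottle: blue plastic bottle, 60 mm wide, 130 mm high; origin: centre of its underside
- carton: light blue carton, 120 x 120 x 80 mm; origin: centre of its underside
Not all that is in view belongs to the job. Leave any blue or brown look-alike of the sleeve alone.

How it is judged:
By the outcome, as a careful person would: the job done as asked, in the order asked, and still so for the second after the job is handed in, with the robot touching nothing.
It also fails if it takes over 42 s, if anything falls off the work surface, if the arm or the gripper's body presses on something with over 40 N, if the wrist force passes 120 N, or if a joint passes its speed limit or range.

ROBOT

A 6-joint arm with a two-finger parallel gripper is mounted at the origin on the work surface. World frame = base frame: x ahead of the robot, y to its left, z up, the work surface at z = 0. Lengths are in m, angles in degrees, forces in N, time in s.
With the tool pointing down it reaches from about 0.4 to 0.825 m from the base axis. Payload 7 kg.
Tool frame: the origin (TCP) lies at the very end of the fingers, on their centre line; the grasp point (between the pads) lies 19 mm behind it; x points along the fingers, z is the direction in which the jaws open and shut, and the axes are right-handed (so a half turn about x gives the same grasp; the last joint's range is limited). The gripper opens to 88 mm and grips with 3 to 60 N. Pads are 19 mm wide; open, the fingers measure 130 mm over their backs; the gripper's body (78 mm by 193 mm) begins 47 mm behind the grasp point.
Start: joints at [-54.826, 20.546, 0.682, 0, -70.136, -16.507], TCP at [0.216, -0.639, 0.227] pointing down, gripper open.
Joint ranges: [-176.03, 176.03], [-82.01, 121.73], [-58.28, 71.71], [-173.87, 95.51], [-174.79, -0.11], [-173.66, 173.66]. Speed limits (degrees/s): [136.94, 136.94, 172.46, 180, 180, 180].

INTERFACE

Orientations are given as [roll, pitch, yaw] about the fixed x, y, z axes, in that order (R = Rz(yaw) Ry(pitch) Rx(roll)).
In Python, from plant import * gives the robot as it stands.
- The arm moves only by the tool arm_command, never from a script. Its argument "commands" is one flat list of numbers, 5 for each row, row after row: the shift along the tool's x, y, z in mm, then the turn about the tool's x in degrees, then the opening in per cent of the stroke, from 0 (shut) to 100 (fully open). A call has 1 to 5 rows; each row shifts and turns the pose as measured when the row begins, along the tool's axes as they then stand; what a row does not reach is not made up. A row lasts 1/8 s, in which the tool goes at most 62.5 mm and 10.7 degrees, less where a joint would pass 70% of its speed; a pose out of reach is approached as far as the arm can. A call is refused whole if a number of a shift passes 62.5 or a number of a turn 10.7, either way. A call with a gripper value outside its range is refused whole. The fingers move at their own pace and stop on an object; the grip force is fixed at half the most. Time passes only in rows, so rows that do not move let the fingers close. It gives the time, the measured TCP pose, the force and the opening at its end, in the units of the state.
- get_obs(): the state, without advancing time (a new reading comes with each control period).
- snapshot(name): name is "scene" or "top" or "wrist"; returns a dict with "frame" (420x560x3 uint8, blue, green, red), "fov_y" (degrees; the focal length in pixels is half the picture's height over the tangent of half this angle, whatever the lens; pixels are square), "cx", "cy" (the principal point, pixels), "world_to_cam" (4x4, takes a point from world to camera coordinates). Camera axes: x right, y up, looking along -z (the intrinsics and any distortion apply to the point x, -y, -z); pixel columns grow to the right and rows downward; lengths in m; the calibration is good to about 2 mm. A picture is of the moment at which its call begins. There is no depth.
- close_job(): hands the job in, once; it reports no verdict.
The state is a dict: "clock": time; "joint_pos": joint angles; "qvel": joint speeds; "tau": joint torques, N m; "tool_pos": TCP position; "orientation": TCP orientation; "force": force on the tool from outside, world axes, zero at the start; "moment": the same for the moment, N m; "opening": finger opening in m.
Only numpy, scipy, OpenCV 4.12 (cv2) and the standard library are available. Lean on these libraries where they do the work, as an engineer would, in place of code of your own. Each camera call takes 0.05 s, during which the arm holds its last target. There are 200 camera calls.

## Working session

There is one attempt and no reset: what is moved stays moved. The work goes in short steps, Python scripts to look and compute and a tool call to move; the robot and the scene stay as the last step left them, time stands still between calls to the robot, and variables do not carry over. Pictures are saved under pics/ and viewed, about 8 in all and at most 12, crops included, and the job is handed in when it is done.

Besides the shell and the picture viewer there is one more tool, called after ">>>" as name(argument=value, ...), one argument or row to a line, values as JSON. arm_command: Moves the arm, as the interface text tells. Its arguments: {"type":"object","properties":{"commands":{"type":"array"}},"required":["commands"]}

```bash
ls; mkdir -p pics
python3 - <<'E'
from plant import *
import cv2,pickle
o=get_obs();print(o)
for n in("scene","top"):
    s=snapshot(n);cv2.imwrite(f"pics/{n}1.png",s["frame"]);pickle.dump(s,open(f"pics/{n}1.pkl","wb"))
    print(n,{k:v for k,v in s.items() if k!="frame"})
E
```

```text
pics
{'clock': 0.0, 'joint_pos': array([-5.48262733e+01,  2.05917135e+01,  6.31434549e-01, -2.08150951e-02,
       -7.01358924e+01, -1.65080066e+01]), 'qvel': array([ 0.00750247, -0.13886935, -0.02389608, -0.01589803, -0.02857745,
       -0.04093357]), 'tau': array([ 2.29201636e-03, -5.82713521e+01,  2.93057370e+01,  6.99725837e+00,
        6.87906679e-03, -1.13666247e-04]), 'tool_pos': array([ 0.21585112, -0.63901514,  0.2255996 ]), 'orientation': array([  5.00904438,  89.90185747, 113.66767537]), 'force': array([0.65560801, 0.02178727, 0.10970052]), 'moment': array([ 0.00647842, -0.03386402, -0.01871034]), 'opening': 0.08752447697521082}
scene {'fov_y': 51.356316144868, 'cx': 279.5725551772284, 'cy': 204.60306995874433, 'world_to_cam': array([[-0.85085421,  0.52515932,  0.0159625 ,  0.50272535],
       [-0.30618808, -0.52031199,  0.79719778,  0.09447727],
       [ 0.42696132,  0.67341156,  0.60350717, -1.4805888 ],
       [ 0.        ,  0.        ,  0.        ,  1.        ]])}
top {'fov_y': 48.90439734754564, 'cx': 280.3377160204692, 'cy': 215.8471385274802, 'world_to_cam': array([[-0.00671826, -0.99976745,  0.02049155, -0.02152547],
       [ 0.98381439, -0.00293881,  0.17916641, -0.60571224],
       [-0.17906453,  0.02136356,  0.98360535, -1.26510976],
       [ 0.        ,  0.        ,  0.        ,  1.        ]])}
```

View pics/top1.png

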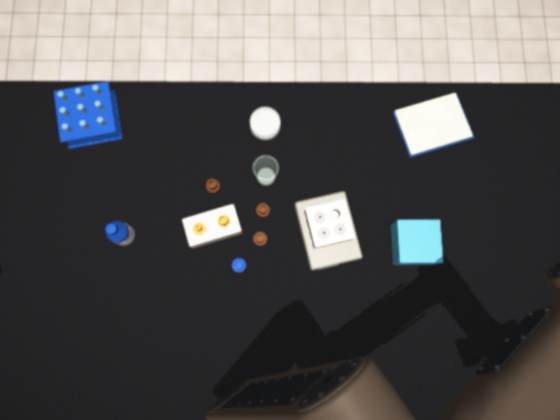

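View pics/scene1.png

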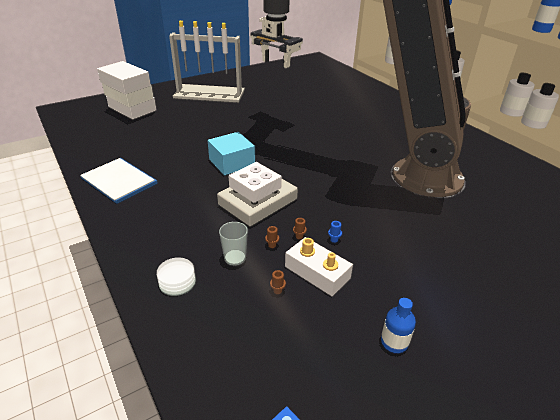

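```bash
cat > h.py <<'E'
import numpy as np,cv2,pickle
from scipy.optimize import least_squares
def proj(s,P):
    f=s["frame"].shape[0]/2/np.tan(np.radians(s["fov_y"]/2))
    c=s["world_to_cam"]@np.r_[P,1]
    return np.array([s["cx"]+f*c[0]/-c[2],s["cy"]-f*c[1]/-c[2]])
def tri(views,z=None):
    if z is None:
        r=least_squares(lambda P:np.concatenate([proj(s,P)-u for s,u in views]),[.5,-.1,.08]);return r.x,r.fun
    r=least_squares(lambda P:np.concatenate([proj(s,np.r_[P,z])-u for s,u in views]),[.5,-.1]);return np.r_[r.x,z],r.fun
def crop(s,x,y,w,h,k):
    return cv2.resize(s["frame"][y:y+h,x:x+w],None,fx=k,fy=k,interpolation=cv2.INTER_CUBIC)
def load(n): return pickle.load(open(f"pics/{n}.pkl","rb"))
E
python3 - <<'E'
from h import *
t=load("top1");s=load("scene1")
a=crop(t,180,180,190,95,4);b=crop(s,210,155,190,142,4)
a=cv2.resize(a,None,fx=1,fy=1)
b1=crop(s,280,230,80,70,5);b2=crop(s,210,155,80,70,5)
im=np.zeros((800,800,3),np.uint8)
im=np.vstack([cv2.resize(crop(t,180,190,190,60,4),(760,240)),np.hstack([cv2.resize(b2,(380,332)),cv2.resize(b1,(380,332))])])
cv2.imwrite("pics/c1.png",im);print(im.shape)
E
```

```text
(572, 760, 3)
```

View pics/c1.png

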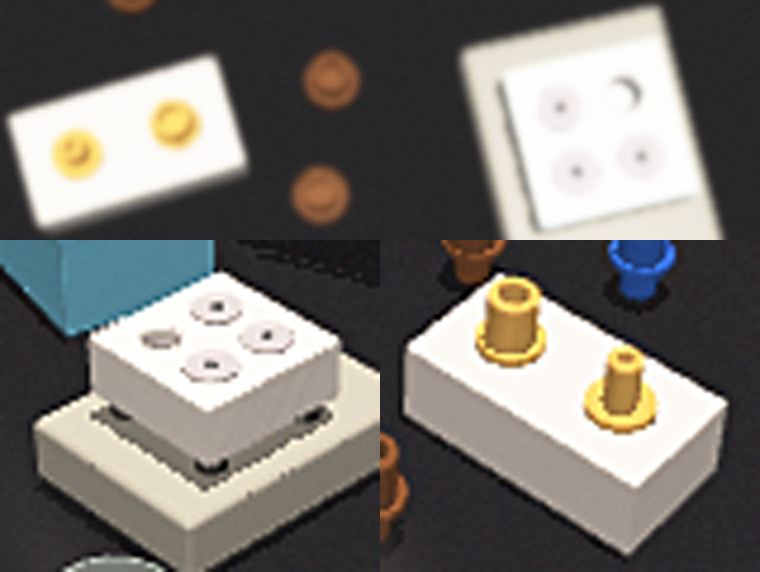

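Run:
```python
from h import *
t=load("top1");s=load("scene1")
T=lambda x,y:np.array([180+x/4,190+y/4])
SL=lambda x,y:np.array([210+x/4.75,155+(y-240)/4.75])
SR=lambda x,y:np.array([280+(x-380)/4.75,230+(y-240)/4.75])
for n,a,b in(("thicktop",T(176,119),SR(513,290)),("thintop",T(80,148),SR(627,355)),("well",T(624,93),SL(160,338)),("bk1",T(503,80),SL(220,273)) ,("bk2",T(660,38),SL(90,343)),("bk3",T(698,190),SL(210,410)),("bk4",T(540,230),SL(340,340))):
    P,r=tri([(t,a),(s,b)]);print(n,P.round(4),r.round(1),np.hypot(*P[:2]).round(3))
for n,a in(("r",T(8,118)),("r",T(213,55)),("r",T(245,160)),("r",T(43,228))): print(n,tri([(t,a)],.05)[0].round(4))
for n,u in (("wellz",T(624,93)),): print(tri([(t,u)],.106)[0])
print(tri([(t,T(176,119))],.085)[0],"thick at z .085 top; scene",tri([(s,SR(513,290))],.085)[0])
# caps
for u in ((561,107),(577,172),(641,156)): print("cap",tri([(t,T(*u))],.108)[0].round(4))
# obstacles
for n,u,z in (("beaker",(265,165),.095),("bottle",(112,228),.13),("carton c",(420,233),.08),("carton l",(392,222),.08),("br1",(263,209),.05),("br2",(260,238),.05),("br3",(213,185),.05),("blue",(239,265),.05)): print(n,tri([(t,np.array(u))],z)[0].round(3))
```

```text
thicktop [0.5905 0.1328 0.0825] [ 0.1 -0.2  0.2  0. ] 0.605
thintop [0.5689 0.2006 0.081 ] [-0.4  0.4 -0.5 -0.1] 0.603
well [ 0.6047 -0.178   0.1036] [ 0.3 -0.4  0.5  0.1] 0.63
bk1 [ 0.6017 -0.0913  0.1938] [ 1.7 -2.4  3.   0.7] 0.609
bk2 [ 0.6428 -0.2037  0.0986] [-0.2  0.2 -0.3 -0.1] 0.674
bk3 [ 0.5458 -0.2429 -0.0091] [-1.2  1.7 -2.2 -0.5] 0.597
bk4 [ 0.5103 -0.1183  0.1046] [ 0.4 -0.6  0.7  0.2] 0.524
r [0.5967 0.2561 0.05  ]
r [0.6423 0.1107 0.05  ]
r [0.5659 0.087  0.05  ]
r [0.5179 0.229  0.05  ]
[ 0.60311957 -0.17683199  0.106     ]
[0.58956322 0.13294956 0.085     ] thick at z .085 top; scene [0.59254935 0.13471307 0.085     ]
cap [ 0.5931 -0.1329  0.108 ]
cap [ 0.548  -0.1428  0.108 ]
cap [ 0.5589 -0.187   0.108 ]
beaker [0.744 0.019 0.095]
bottle [0.56  0.425 0.13 ]
carton c [ 0.551 -0.415  0.08 ]
carton l [ 0.583 -0.338  0.08 ]
br1 [0.627 0.025 0.05 ]
br2 [0.543 0.034 0.05 ]
br3 [0.698 0.17  0.05 ]
blue [0.466 0.093 0.05 ]
```

```bash
cat >> h.py <<'E'
from scipy.spatial.transform import Rotation as Ro
def pose(o): return np.array(o["tool_pos"]),Ro.from_euler("xyz",o["orientation"],degrees=True).as_matrix()
def plan(o,target,jaw=None,n=None,step=60):
    """rows (tool dx,dy,dz mm, turn deg) to target TCP, jaw axis angle (deg, mod 180) in world"""
    p,R=pose(o);a=np.degrees(np.arctan2(R[1,2],R[0,2]));d=np.array(target)-p
    turn=0 if jaw is None else -((jaw-a+90)%180-90)   # tool x is down
    N=max(int(np.ceil(np.linalg.norm(d)*1000/step)),int(np.ceil(abs(turn)/10.5)),1) if n is None else n
    print("tcp",p.round(4),"jaw",a.round(2),"tilt",np.degrees(np.arccos(-R[2,0])).round(2),"turn",round(turn,2),"N",N)
    for i in range(N):
        print((R.T@(d/N)*1000).round(1).tolist(),round(turn/N,2)); R=R@Ro.from_euler("x",turn/N,degrees=True).as_matrix()
E
python3 - <<'E'
from h import *;from plant import *
o=get_obs();print(pose(o)[1].round(3));plan(o,[.57,.133,.21],17.4)
E
```

```text
[[-0.001 -0.947 -0.32 ]
 [ 0.001 -0.32   0.947]
 [-1.     0.     0.001]]
tcp [ 0.2159 -0.6391  0.2257] jaw 108.66 tilt 0.08 turn -88.74 N 15
[1.1, -38.8, 41.2] -5.92
[1.1, -42.9, 37.0] -5.92
[1.1, -46.5, 32.4] -5.92
[1.1, -49.6, 27.4] -5.92
[1.1, -52.1, 22.2] -5.92
[1.1, -54.1, 16.7] -5.92
[1.1, -55.5, 11.0] -5.92
[1.1, -56.4, 5.2] -5.92
[1.1, -56.6, -0.6] -5.92
[1.1, -56.3, -6.5] -5.92
[1.1, -55.3, -12.2] -5.92
[1.1, -53.7, -17.9] -5.92
[1.1, -51.6, -23.3] -5.92
[1.1, -48.9, -28.5] -5.92
[1.1, -45.7, -33.4] -5.92
```

>>> arm_command(
  commands=[1,-39,41,-6,100,1,-43,37,-6,100,1,-46,32,-6,100,1,-50,27,-6,100,1,-52,22,-6,100],
)

```text
clock: 0.72
tool_pos: [0.3333, -0.3768, 0.2171]
orientation: [-9.6, 89.6, 129.6]
force: [1.5, -0.7, -0.7]
opening: 0.0875
```

>>> arm_command(
  commands=[1,-54,17,-6,100,1,-55,11,-6,100,1,-56,5,-6,100,1,-57,-1,-6,100,1,-56,-6,-6,100],
)

```text
clock: 1.35
tool_pos: [0.445, -0.1079, 0.2128]
orientation: [-49.2, 89.6, 121.0]
force: [1.5, -0.9, -0.2]
opening: 0.0873
```

Run:
```python
from h import *;from plant import *
o=get_obs();plan(o,[.57,.133,.19],17.4)
```

```text
tcp [ 0.445  -0.1079  0.2128] jaw 170.22 tilt 0.39 turn -27.18 N 5
[4.8, -51.7, -16.5] -5.44
[4.8, -49.9, -21.3] -5.44
[4.8, -47.7, -25.9] -5.44
[4.8, -45.0, -30.3] -5.44
[4.8, -41.9, -34.4] -5.44
```

>>> arm_command(
  commands=[5,-52,-17,-5.5,100,5,-50,-21,-5.5,100,5,-48,-26,-5.5,100,5,-45,-30,-5.5,100,5,-42,-34,-5.5,100],
)

```text
clock: 1.98
tool_pos: [0.569, 0.1443, 0.1885]
orientation: [-85.3, 89.6, 113.5]
force: [1.7, 0.0, 0.5]
opening: 0.0879
```

Run:
```python
from h import *;from plant import *
s=snapshot("wrist");pickle.dump(s,open("pics/w1.pkl","wb"))
cv2.imwrite("pics/w1.png",s["frame"])
print(s["world_to_cam"].round(3),s["fov_y"])
print("pred thick",proj(s,[.5905,.1328,.085]),"thin",proj(s,[.569,.2006,.085]))
o=get_obs();print(o["joint_pos"],o["force"]);plan(o,[.591,.133,.12],17.4)
```

```text
[[-0.947 -0.322  0.     0.585]
 [ 0.308 -0.906 -0.289 -0.019]
 [ 0.093 -0.273  0.957 -0.368]
 [ 0.     0.     0.     1.   ]] 65.24292836548686
pred thick [251.89871177 188.73427122] thin [251.70667704 267.93710544]
[ 33.31936725  14.33061191 -13.33305482  -0.40014428 -62.21664389
 -13.92806482] [5.05298611 4.53686851 1.68709493]
tcp [0.5718 0.1491 0.1872] jaw -160.79 tilt 0.37 turn 1.81 N 2
[33.5, 11.0, -6.4] 0.9
[33.5, 10.9, -6.6] 0.9
```

View pics/w1.png

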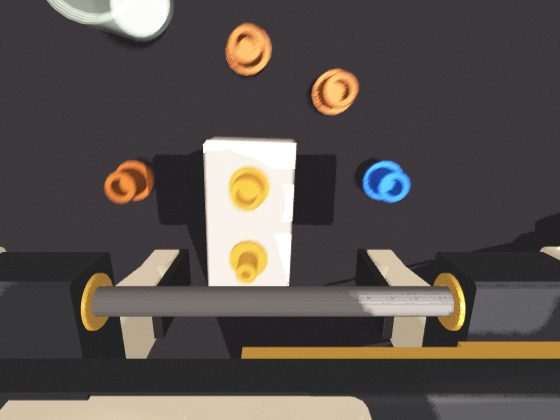

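Run:
```python
from h import *;from plant import *
s=snapshot("wrist");pickle.dump(s,open("pics/w2.pkl","wb"))
cv2.imwrite("pics/w2.png",crop(s,190,125,130,160,4)[:600])
print("pred thick",proj(s,[.5905,.1328,.085]))
o=get_obs();plan(o,[.591,.133,.12],17.4)
```

```text
pred thick [257.17195683 184.5830385 ]
tcp [0.57   0.1466 0.1871] jaw -161.08 tilt 0.37 turn 1.52 N 2
[33.5, 10.0, -7.8] 0.76
[33.5, 9.9, -7.9] 0.76
```

View pics/w2.png

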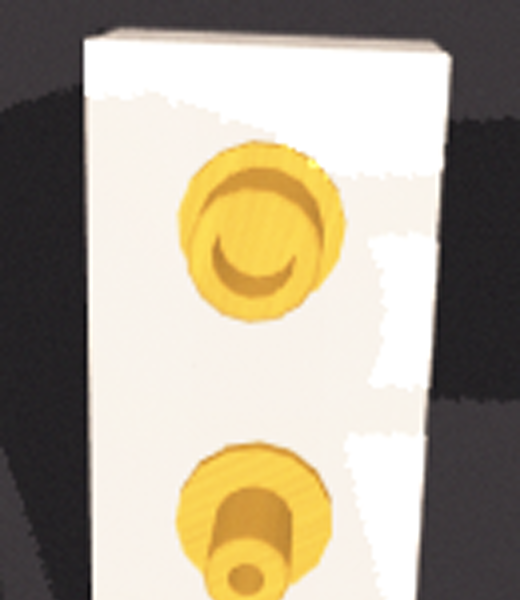

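Run:
```python
from h import *;from plant import *
t=load("top1");s=load("scene1");w=load("w2")
ut=np.array([224,219.75]);us=np.array([308,240.5]);uw=np.array([254,188.5])
for v in([(t,ut),(w,uw)],[(s,us),(w,uw)],[(t,ut),(s,us),(w,uw)]): print(tri(v))
print(tri([(w,uw)],.085)[0],tri([(w,np.array([255.5,180.7]))],.055)[0])
o=get_obs();plan(o,[.591,.135,.12],17.4)
```

```text
(array([0.59173897, 0.13622939, 0.08581945]), array([-1.20019949, -0.8179206 ,  0.33077019, -0.26569868]))
(array([0.59205829, 0.13633237, 0.08630814]), array([ 0.56325999, -0.0596288 , -0.11784267, -0.14086388]))
(array([0.59185746, 0.13611337, 0.08600047]), array([-1.16433898, -0.87128453,  0.5725868 , -0.04534645,  0.22434587,
       -0.39589838]))
[0.59190671 0.13671758 0.085     ] [0.59229529 0.13648664 0.055     ]
tcp [0.57   0.1466 0.1871] jaw -161.08 tilt 0.37 turn 1.52 N 2
[33.5, 9.1, -8.1] 0.76
[33.5, 9.0, -8.2] 0.76
```

Run:
```python
from h import *;from plant import *
o=get_obs();plan(o,[.592,.136,.10],17.4,n=3)
```

```text
tcp [0.57   0.1466 0.1871] jaw -161.08 tilt 0.37 turn 1.52 N 3
[29.0, 5.9, -5.8] 0.51
[29.0, 5.8, -5.9] 0.51
[29.0, 5.8, -5.9] 0.51
```

>>> arm_command(
  commands=[29,6,-6,0.5,100,29,6,-6,0.5,100,29,6,-6,0.5,100,0,0,0,0,80,0,0,0,0,70],
)

```text
clock: 2.7
tool_pos: [0.5922, 0.1357, 0.0975]
orientation: [-59.4, 89.6, 138.0]
force: [0.4, -1.2, 0.7]
opening: 0.0731
```

Run:
```python
from h import *;from plant import *
o=get_obs();plan(o,[.592,.136,.0585],17.4,n=3);print(o["force"],o["opening"])
```

```text
tcp [0.5922 0.1357 0.0975] jaw -162.58 tilt 0.39 turn 0.02 N 3
[13.0, -0.0, 0.0] 0.01
[13.0, -0.0, 0.0] 0.01
[13.0, -0.0, 0.0] 0.01
[ 0.36601909 -1.18211076  0.70348841] 0.07309204452545147
```

>>> arm_command(
  commands=[13,0,0,0,70,13,0,0,0,70,12,0,0,0,70,0,0,0,0,65],
)

```text
clock: 3.2
tool_pos: [0.5924, 0.1366, 0.0594]
orientation: [-89.6, 89.6, 107.8]
force: [-0.0, -0.5, -0.2]
opening: 0.058
```

Run:
```python
from h import *;from plant import *
s=snapshot("wrist");pickle.dump(s,open("pics/w3.pkl","wb"))
cv2.imwrite("pics/w3.png",crop(s,90,130,380,200,2))
o=get_obs();plan(o,[.592,.136,.0585],17.4,n=1);print(o["force"],o["opening"])
```

```text
tcp [0.5929 0.1368 0.06  ] jaw -162.54 tilt 0.39 turn 0.06 N 1
[1.5, 0.5, 1.1] 0.06
[ 0.1514318  -0.15785396 -0.40932829] 0.057278047649922316
```

View pics/w3.png

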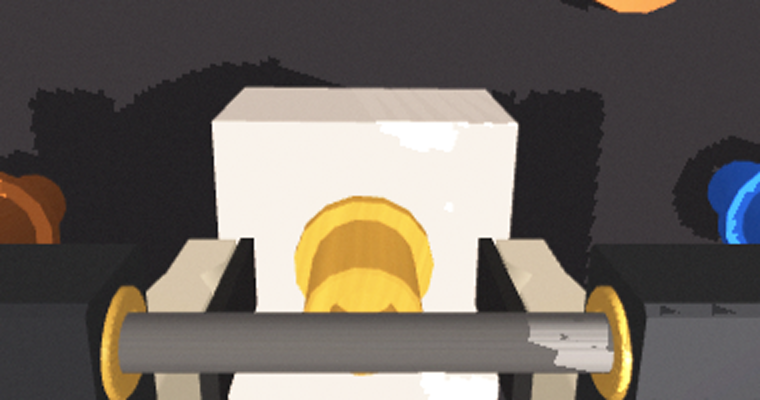

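>>> arm_command(
  commands=[1,0,0,0,40,0,0,0,0,10,0,0,0,0,0,0,0,0,0,0,0,0,0,0,0],
)

```text
clock: 3.88
tool_pos: [0.5934, 0.1371, 0.0599]
orientation: [-108.8, 89.6, 88.7]
force: [1.0, -0.1, -1.6]
opening: 0.0272
```

>>> arm_command(
  commands=[0,0,0,0,0,-5,0,0,0,0,-15,0,0,0,0,-20,0,0,0,0,-20,0,0,0,0],
)

```text
clock: 4.5
tool_pos: [0.5924, 0.1361, 0.122]
orientation: [-81.6, 89.6, 115.9]
force: [1.2, 0.4, -2.1]
opening: 0.0272
```

Run:
```python
from h import *;from plant import *
o=get_obs();print(o["force"],o["opening"],o["joint_pos"]);plan(o,[.603,-.172,.21],None)
plan(o,[.603,-.172,.21],-30,n=6)
```

```text
[ 1.22504923  0.44576812 -2.1201726 ] 0.027224462735047014 [ 31.08953719  19.23601919 -15.712312    -0.44657932 -55.01897507
 -13.37888118]
tcp [0.5924 0.1361 0.122 ] jaw -162.55 tilt 0.37 turn 0 N 6
[-15.0, 49.4, 13.7] 0.0
[-15.0, 49.4, 13.7] 0.0
[-15.0, 49.4, 13.7] 0.0
[-15.0, 49.4, 13.7] 0.0
[-15.0, 49.4, 13.7] 0.0
[-15.0, 49.4, 13.7] 0.0
tcp [0.5924 0.1361 0.122 ] jaw -162.55 tilt 0.37 turn 47.45 N 6
[-15.0, 49.4, 13.7] 7.91
[-15.0, 50.8, 6.8] 7.91
[-15.0, 51.3, -0.3] 7.91
[-15.0, 50.8, -7.3] 7.91
[-15.0, 49.3, -14.2] 7.91
[-15.0, 46.8, -20.9] 7.91
```

>>> arm_command(
  commands=[-30,32,10,0,0,-25,50,15,0,0,-18,50,15,0,0,-5,50,15,0,0,0,50,15,0,0],
)

```text
clock: 5.12
tool_pos: [0.5978, -0.1097, 0.2099]
orientation: [-153.9, 89.4, 44.0]
force: [0.8, -0.1, -2.2]
opening: 0.0274
```

>>> arm_command(
  commands=[0,20,6,0,0,0,0,0,0,0,0,0,0,0,0],
)

```text
clock: 5.5
tool_pos: [0.5976, -0.1347, 0.213]
orientation: [-162.3, 89.3, 35.3]
force: [-0.1, 0.2, -1.7]
opening: 0.0272
```

Run:
```python
from h import *;from plant import *
s=snapshot("wrist");pickle.dump(s,open("pics/w4.pkl","wb"))
u=proj(s,[.6035,-.1775,.106]);print(u);x,y=int(u[0])-100,max(0,int(u[1])-75)
print(x,y);cv2.imwrite("pics/w4.png",crop(s,x,y,200,150,4))
o=get_obs();print(o["force"],o["opening"],o["joint_pos"]);plan(o,[.603,-.177,.21],None)
for k in range(3):
    p,R=pose(get_obs());print(p)
```

```text
[283.05094805 157.99513735]
183 82
[ 0.60149367 -0.17717662 -1.26644272] 0.027156366634369846 [  5.33768048  14.94611675  -8.96262677  -0.38729666 -65.47203215
  12.44945704]
tcp [ 0.5976 -0.1345  0.213 ] jaw -162.37 tilt 0.71 turn 0 N 1
[2.7, 42.2, 7.8] 0.0
[ 0.59764133 -0.13445805  0.21296186]
[ 0.59764133 -0.13445805  0.21296186]
[ 0.59764133 -0.13445805  0.21296186]
```

View pics/w4.png

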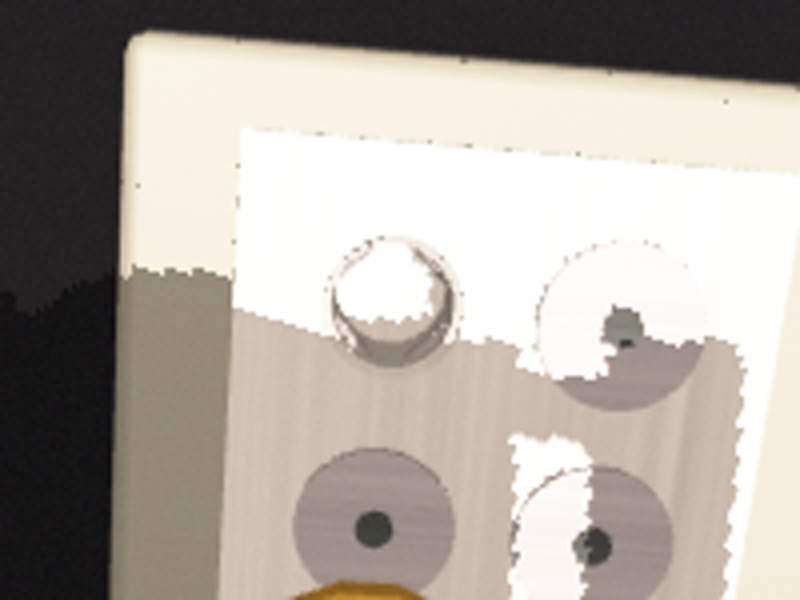

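Run:
```python
from h import *;from plant import *
t=load("top1");s=load("scene1");w=load("w4")
ut=np.array([336,213.25]);us=np.array([243.7,175.6]);uw=np.array([281.5,157.5])
for v in([(t,ut),(w,uw)],[(s,us),(w,uw)],[(t,ut),(s,us),(w,uw)]): print(tri(v))
print(tri([(w,uw)],.106)[0])
c=[tri([(w,np.array([183+a/4,82+b/4]))],.108)[0] for a,b in((374,526),(593,544),(622,326))]
print(c, c[0]+c[2]-c[1], "spacing",np.linalg.norm(c[0]-c[1]),np.linalg.norm(c[2]-c[1]))
# held sleeve: pads center vs sleeve in wrist image
o=get_obs();P=tri([(w,uw)],.106)[0];P[2]=.2;plan(o,P,None)
cv2.imwrite("pics/w4s.png",crop(w,180,190,200,130,4))
```

```text
(array([ 0.60452039, -0.17700453,  0.10144499]), array([-0.1811077 , -0.19375823,  0.0711568 , -0.03253424]))
(array([ 0.60485945, -0.17740675,  0.10481764]), array([ 0.54401986, -0.08351961, -0.11445864, -0.09923042]))
(array([ 0.60472718, -0.17734607,  0.1042883 ]), array([ 0.08302344, -0.45844213,  0.59970831,  0.06517503,  0.00893547,
       -0.06172304]))
[ 0.60480968 -0.1774983   0.106     ]
[array([ 0.59445947, -0.13206078,  0.108     ]), array([ 0.5494772 , -0.14234285,  0.108     ]), array([ 0.56001663, -0.18702434,  0.108     ])] [ 0.60499891 -0.17674227  0.108     ] spacing 0.04614245456212703 0.045907680079133255
tcp [ 0.5976 -0.1345  0.213 ] jaw -162.37 tilt 0.71 turn 0 N 1
[12.7, 43.2, 6.4] 0.0
```

View pics/w4s.png

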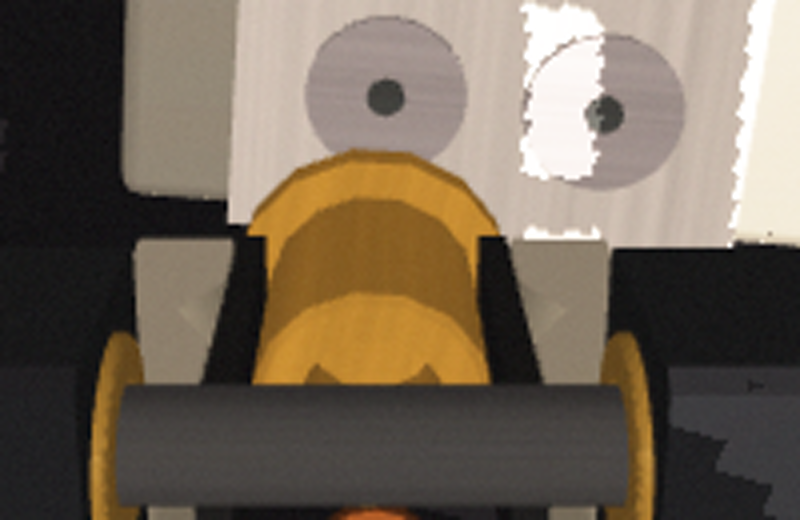

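Run:
```python
from h import *;from plant import *
w=load("w4");p,R=pose(get_obs());o=get_obs()
th=np.linspace(0,2*np.pi,361)
for h in(4.5,9.5):
  for e in(-2,0,2):
    pts=np.array([proj(w,p+R@(np.array([h,e+19*np.sin(a),19*np.cos(a)])/1000)) for a in th])
    i=pts[:,1].argmin();print("rim",h,e,pts[i].round(1))
for e in(-2,0,2):
    pts=np.array([proj(w,p+R@(np.array([-25.5,e+14*np.sin(a),14*np.cos(a)])/1000)) for a in th])
    i=pts[:,1].argmin();print("collar top",e,pts[i].round(1))
print("seen rim 272.5,227.5 (lower 228.5?) collar top far edge", 180+373/4,190+292/4)
```

```text
rim 4.5 -2 [272.  232.5]
rim 4.5 0 [272.  228.9]
rim 4.5 2 [272.  225.3]
rim 9.5 -2 [272.  229.3]
rim 9.5 0 [272.  225.8]
rim 9.5 2 [272.  222.3]
collar top -2 [271.9 266.4]
collar top 0 [271.9 262.3]
collar top 2 [271.9 258.1]
seen rim 272.5,227.5 (lower 228.5?) collar top far edge 273.25 263.0
```

>>> arm_command(
  commands=[16,22,3,0,0,16,22,3,0,0,10,0,0,0,0,0,0,0,0,0,0,0,0,0,0],
)

```text
clock: 6.18
tool_pos: [0.6073, -0.1732, 0.1715]
orientation: [-166.6, 89.2, 31.4]
force: [-0.6, -0.3, -1.9]
opening: 0.0273
```

Run:
```python
from h import *;from plant import *
o=get_obs();p,R=pose(o);print(R.round(4));print(o["force"],o["qvel"].round(2))
w=np.array([.6048,-.1774,.106]); T=w-R@np.array([.0,-.0006,0]);T[2]=.142;plan(o,T,None)
```

```text
[[ 0.0124  0.3097 -0.9508]
 [ 0.0076 -0.9508 -0.3096]
 [-0.9999 -0.0034 -0.0141]]
[-0.5690772  -0.2818606  -1.87410433] [ 0.61 -0.13 -0.24 -0.15 -0.06 -0.23]
tcp [ 0.6073 -0.1732  0.1715] jaw -161.96 tilt 0.83 turn 0 N 1
[29.5, 3.9, 4.1] 0.0
```

>>> arm_command(
  commands=[10,4,4.4,0,0,10,0,0,0,0,5,0,0,0,0,0,0,0,0,0],
)

```text
clock: 6.68
tool_pos: [0.6047, -0.1775, 0.1456]
orientation: [-168.6, 89.1, 29.5]
force: [-0.1, -0.4, -1.0]
opening: 0.0272
```

```bash
cat > st.py <<'E'
from h import *;from plant import *
o=get_obs();p,R=pose(o)
f=p+R@np.array([.0335,-.0006,0]);print("foot",f.round(4),"force",o["force"].round(2),"mom",o["moment"].round(2),"op",o["opening"].round(4),"t",o["clock"])
w=np.array([.6048,-.1774,.106]);m=p+R@np.array([.022,-.0006,0]);d=w-m;d[2]=0;print("lateral shift tool y,z",(R.T@d*1000).round(1));print("down-dir tool",(R.T@[0,0,-1]).round(4),"shoulder above rest mouth mm",((f[2]+.024-.106)*1000).round(1))
E
python3 st.py
```

```text
Traceback (most recent call last):
  File "st.py", line 3, in <module>
    f=p+R@np.array([.0335,-.0006,0]);print("foot",f.round(4),"force",o["force"].round(2),"mom",o["moment"].round(2),"op",o["opening"].round(4),"t",o["clock"])
                                                                                                                         ^^^^^^^^^^^^^^^^^^
AttributeError: 'float' object has no attribute 'round'
```

```bash
sed -i 's/o\["opening"\].round(4)/o["opening"]/' st.py; python3 st.py;python3 - <<'E'
from h import *;from plant import *
s=snapshot("wrist");pickle.dump(s,open("pics/w5.pkl","wb"))
cv2.imwrite("pics/w5.png",crop(s,180,150,200,140,4))
E
```

```text
foot [ 0.605  -0.1767  0.1121] force [-0.1  -0.4  -0.99] mom [-0.02  0.17  0.02] op 0.027227906917179925 t 6.675
lateral shift tool y,z [-0.   0.6  0.2]
down-dir tool [0.9999 0.0031 0.0153] shoulder above rest mouth mm 30.1
```

View pics/w5.png

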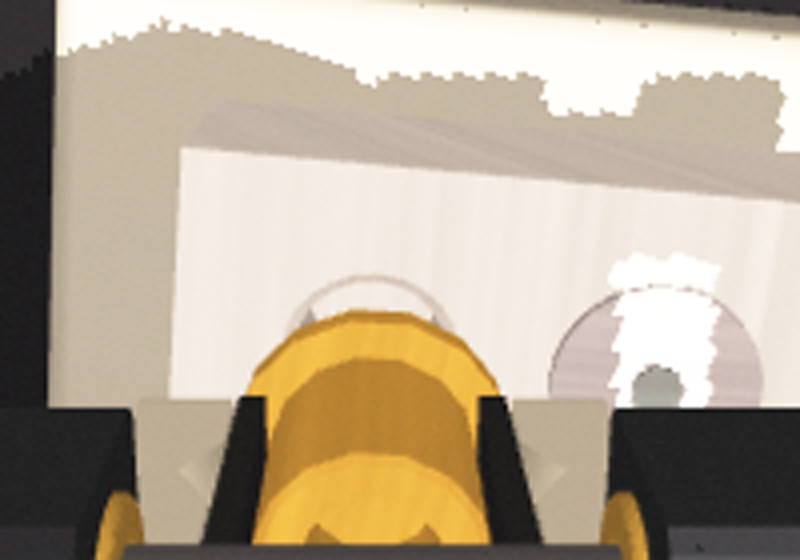

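>>> arm_command(
  commands=[5,0.6,0.3,0,0,4,0,0.1,0,0,3,0,0,0,0],
)

```text
clock: 7.1
tool_pos: [0.6053, -0.1783, 0.1337]
orientation: [-171.8, 89.0, 26.3]
force: [-0.2, 0.6, -1.7]
opening: 0.027
```

```bash
python3 st.py
python3 - <<'E'
from h import *
w=load("w5")
th=np.linspace(0,2*np.pi,361)
for d in (-2,0,2):
    c=np.array([.6048,-.1774,.106])+np.array([.31,-.95,0])*d/1000
    pts=np.array([proj(w,c+.0145*np.array([np.cos(a),np.sin(a),0])) for a in th]);print(d,pts[pts[:,1].argmin()])
E
```

```text
foot [ 0.6056 -0.1775  0.1002] force [-0.19  0.58 -1.73] mom [0.   0.25 0.03] op 0.026982644146471075 t 7.1
lateral shift tool y,z [-0.  -0.4  0.5]
down-dir tool [0.9999 0.0024 0.0167] shoulder above rest mouth mm 18.2
-2 [273.09712679 219.77802844]
0 [273.09949036 216.76940073]
2 [273.10186698 213.74415519]
```

>>> arm_command(
  commands=[3,-0.6,0.5,0,0,3,0,0,0,0,0,0,0,0,0],
)

```text
clock: 7.48
tool_pos: [0.605, -0.1776, 0.1272]
orientation: [-171.7, 89.0, 26.4]
force: [0.3, 1.4, -1.2]
opening: 0.0272
```

```bash
python3 st.py
```

```text
foot [ 0.6053 -0.1767  0.0937] force [ 0.27  1.36 -1.24] mom [0.21 0.07 0.  ] op 0.027227058289374342 t 7.475
lateral shift tool y,z [-0.   0.4  0.5]
down-dir tool [0.9998 0.0025 0.0172] shoulder above rest mouth mm 11.7
```

>>> arm_command(
  commands=[2,-0.5,0,0,0,2,0,0,0,0],
)

```text
clock: 7.72
tool_pos: [0.6051, -0.1772, 0.1236]
orientation: [-173.7, 89.0, 24.4]
force: [-0.9, -0.4, 0.7]
opening: 0.0274
```

```bash
python3 st.py
```

```text
foot [ 0.6055 -0.1764  0.0901] force [-0.86 -0.35  0.66] mom [0.05 0.48 0.05] op 0.027438083739123 t 7.725
lateral shift tool y,z [-0.   0.7  0.8]
down-dir tool [0.9998 0.0019 0.0177] shoulder above rest mouth mm 8.1
```

>>> arm_command(
  commands=[2,0,0.4,0,0,2,0,0,0,0],
)

```text
clock: 7.98
tool_pos: [0.6052, -0.1774, 0.1204]
orientation: [-176.3, 88.9, 21.9]
force: [-3.0, 2.0, 5.9]
opening: 0.0273
```

>>> arm_command(
  commands=[2,0,0,0,0,2,0,0,0,0],
)

```text
clock: 8.22
tool_pos: [0.6054, -0.1775, 0.1176]
orientation: [-178.4, 88.9, 19.7]
force: [-2.5, 1.0, 7.4]
opening: 0.0274
```

```bash
python3 st.py
```

```text
foot [ 0.6058 -0.1767  0.0841] force [-2.54  1.04  7.39] mom [ 0.61  1.15 -0.03] op 0.0274458510874919 t 8.225
lateral shift tool y,z [-0.   0.3  1. ]
down-dir tool [9.998e-01 5.000e-04 1.940e-02] shoulder above rest mouth mm 2.1
```

>>> arm_command(
  commands=[2,0,0.4,0,0,2,0,0,0,0],
)

```text
clock: 8.48
tool_pos: [0.6055, -0.1777, 0.1151]
orientation: [178.8, 88.8, 17.0]
force: [-3.9, 1.8, 7.5]
opening: 0.0271
```

>>> arm_command(
  commands=[2,0,0.2,0,0,2,0,0,0,0],
)

```text
clock: 8.72
tool_pos: [0.6056, -0.1777, 0.1125]
orientation: [177.0, 88.7, 15.2]
force: [-2.2, 2.1, 8.6]
opening: 0.0276
```

```bash
python3 st.py
```

```text
foot [ 0.6062 -0.1769  0.079 ] force [-2.19  2.12  8.6 ] mom [0.71 1.41 0.04] op 0.027582895736075946 t 8.725
lateral shift tool y,z [-0.   0.   1.2]
down-dir tool [ 0.9998 -0.0012  0.0218] shoulder above rest mouth mm -3.0
```

>>> arm_command(
  commands=[2,0,0.3,0,0,2,0,0,0,0],
)

```text
clock: 8.98
tool_pos: [0.6057, -0.1777, 0.1107]
orientation: [174.7, 88.7, 13.0]
force: [-5.4, 3.4, 12.2]
opening: 0.0269
```

>>> arm_command(
  commands=[2,0,0,0,0,1.5,0,0,0,0],
)

```text
clock: 9.22
tool_pos: [0.6057, -0.1778, 0.1102]
orientation: [172.2, 88.6, 10.5]
force: [-5.0, 3.7, 14.2]
opening: 0.0275
```

```bash
python3 st.py
```

```text
foot [ 0.6063 -0.1771  0.0767] force [-5.04  3.67 14.17] mom [1.28 2.25 0.  ] op 0.027451612187089698 t 9.225
lateral shift tool y,z [-0.  -0.1  1.2]
down-dir tool [ 0.9997 -0.0032  0.0234] shoulder above rest mouth mm -5.3
```

>>> arm_command(
  commands=[2.5,-0.3,0.5,0,0,2.5,-0.3,0.5,0,0],
)

```text
clock: 9.48
tool_pos: [0.6057, -0.1777, 0.1092]
orientation: [167.8, 88.5, 6.2]
force: [-4.6, 3.3, 15.4]
opening: 0.0274
```

>>> arm_command(
  commands=[3,-0.3,0.5,0,0,3,-0.3,0.5,0,0],
)

```text
clock: 9.72
tool_pos: [0.6057, -0.1778, 0.1079]
orientation: [163.9, 88.3, 2.4]
force: [-6.2, 3.4, 19.2]
opening: 0.0274
```

```bash
python3 st.py
```

```text
foot [ 0.6065 -0.1772  0.0745] force [-6.2   3.4  19.23] mom [ 1.5   2.82 -0.03] op 0.02738698453657247 t 9.725
lateral shift tool y,z [-0.  -0.2  1.3]
down-dir tool [ 0.9995 -0.0084  0.0291] shoulder above rest mouth mm -7.5
```

>>> arm_command(
  commands=[3.3,-0.3,0.3,0,0,3.3,0,0.3,0,0],
)

```text
clock: 9.98
tool_pos: [0.6058, -0.178, 0.1067]
orientation: [160.7, 88.1, -0.7]
force: [-8.3, 5.6, 22.4]
opening: 0.0273
```

```bash
python3 st.py
```

```text
foot [ 0.6067 -0.1774  0.0732] force [-8.26  5.6  22.41] mom [ 2.23  3.4  -0.01] op 0.027343064374672797 t 9.975
lateral shift tool y,z [-0.1 -0.5  1.5]
down-dir tool [ 0.9994 -0.0111  0.0316] shoulder above rest mouth mm -8.8
```

>>> arm_command(
  commands=[3.4,0,0,0,0,1.5,0,0,0,0,0,0,0,0,0,-1,0,0,0,0],
)

```text
clock: 10.48
tool_pos: [0.6057, -0.1779, 0.112]
orientation: [157.6, 87.9, -3.7]
force: [-2.4, 2.5, 8.6]
opening: 0.0272
```

```bash
python3 st.py
```

```text
foot [ 0.6067 -0.1774  0.0785] force [-2.35  2.52  8.6 ] mom [ 0.9   1.6  -0.04] op 0.027169755814181767 t 10.475
lateral shift tool y,z [-0.1 -0.4  1.5]
down-dir tool [ 0.9993 -0.0142  0.0344] shoulder above rest mouth mm -3.5
```

>>> arm_command(
  commands=[-1.5,0,0,0,0,-1,0,0,0,0,0,0,0,0,0],
)

```text
clock: 10.85
tool_pos: [0.6056, -0.1777, 0.1153]
orientation: [157.7, 87.8, -3.5]
force: [0.6, -0.2, 2.0]
opening: 0.0275
```

```bash
python3 st.py
```

```text
foot [ 0.6067 -0.1773  0.0818] force [ 0.56 -0.19  1.99] mom [ 0.31  0.55 -0.02] op 0.027480453032842803 t 10.85
lateral shift tool y,z [-0.1 -0.3  1.4]
down-dir tool [ 0.9993 -0.0144  0.0352] shoulder above rest mouth mm -0.2
```

>>> arm_command(
  commands=[0,0,0,0,40,0,0,0,0,60,0,0,0,0,70,-5,0,0,0,70,-15,0,0,0,70],
)

```text
clock: 11.48
tool_pos: [0.6039, -0.1779, 0.1339]
orientation: [157.3, 88.0, -3.9]
force: [0.4, -0.2, -0.0]
opening: 0.061
```

>>> arm_command(
  commands=[-30,-15,0,0,70,-30,-30,0,0,70,0,-30,0,0,70,0,0,0,0,70],
)

```text
clock: 11.98
tool_pos: [0.5787, -0.1056, 0.2007]
orientation: [157.9, 87.6, -3.3]
force: [-1.2, 0.3, 0.0]
opening: 0.0613
```

```bash
python3 st.py
python3 - <<'E'
from h import *;from plant import *
w=snapshot("wrist");s=snapshot("scene");t=snapshot("top")
for n,x in(("w6",w),("s6",s),("t6",t)):pickle.dump(x,open(f"pics/{n}.pkl","wb"))
u=proj(w,[.6048,-.1774,.12]);print(u)
x=int(np.clip(u[0]-50,0,460));y=int(np.clip(u[1]-45,0,320))
a=cv2.resize(crop(w,x,y,100,100,4),(400,400));b=cv2.resize(crop(s,210,145,80,80,5),(400,400))
print(x,y);cv2.imwrite("pics/c6.png",np.hstack([a,b]))
E
```

```text
foot [ 0.5799 -0.1051  0.1673] force [-1.2   0.29  0.02] mom [-0.02  0.22 -0.04] op 0.06131677855962992 t 11.975
lateral shift tool y,z [ 1.2 76.7 -0.8]
down-dir tool [ 0.9992 -0.0154  0.038 ] shoulder above rest mouth mm 85.3
[274.44437815 116.55177004]
224 71
```

View pics/c6.png

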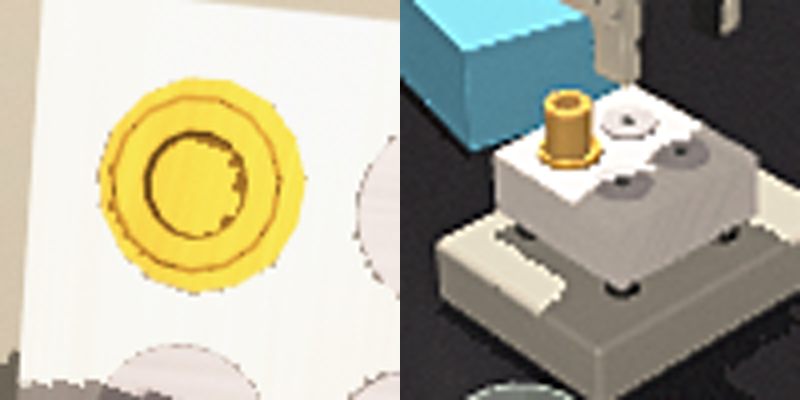

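Run:
```python
from h import *;from plant import *
w=load("w6");s=load("s6");t=load("t6")
print("top centre by wrist at .141:",tri([(w,np.array([224+195/4,71+184/4]))],.141)[0],"shoulder",tri([(w,np.array([224+202/4,71+186/4]))],.111)[0])
print(proj(s,[.605,-.1775,.141]),"seen 243.6,165.4")
o=get_obs();plan(o,[.605,-.1775,.160],None,n=3)
```

```text
top centre by wrist at .141: [ 0.60502349 -0.17680753  0.141     ] shoulder [ 0.60485487 -0.17677533  0.111     ]
[243.77238786 164.98426113] seen 243.6,165.4
tcp [ 0.5792 -0.1072  0.1997] jaw -161.34 tilt 2.29 turn 0 N 3
[13.6, 24.8, -0.2] 0.0
[13.6, 24.8, -0.2] 0.0
[13.6, 24.8, -0.2] 0.0
```

>>> arm_command(
  commands=[0,25,0,0,0,10,25,0,0,0,14,24,0,0,0,10,0,0,0,0,0,0,0,0,0],
)

```text
clock: 12.75
tool_pos: [0.6049, -0.1829, 0.1647]
orientation: [156.1, 87.9, -5.4]
force: [-0.1, -0.3, 0.3]
opening: 0.0171
```

Run:
```python
from h import *;from plant import *
o=get_obs();print(o["force"],o["opening"]);plan(o,[.605,-.177,.141],None,n=1)
```

```text
[-0.06465844 -0.33165935  0.34806417] 0.017081356805006997
tcp [ 0.6049 -0.1829  0.1647] jaw -161.54 tilt 2.14 turn 0 N 1
[23.7, -5.9, -1.2] 0.0
```

>>> arm_command(
  commands=[6,-6,-1,0,0,8,0,0,0,0,6,0,0,0,0,0,0,0,0,0],
)

```text
clock: 13.25
tool_pos: [0.6048, -0.1751, 0.1443]
orientation: [156.3, 87.8, -5.2]
force: [0.5, 0.0, 0.6]
opening: 0.0005
```

>>> arm_command(
  commands=[2,0,0,0,0,2,0,0,0,0],
)

```text
clock: 13.5
tool_pos: [0.6053, -0.175, 0.1407]
orientation: [156.2, 87.8, -5.2]
force: [-0.4, 0.7, 1.7]
opening: 0.0006
```

>>> arm_command(
  commands=[2,0,0,0,0,2,0,0,0,0],
)

```text
clock: 13.75
tool_pos: [0.6053, -0.1751, 0.1378]
orientation: [155.8, 87.7, -5.6]
force: [-3.0, 1.9, 8.9]
opening: 0.0002
```

>>> arm_command(
  commands=[2.5,0,0,0,0,2.5,0,0,0,0],
)

```text
clock: 14.0
tool_pos: [0.6053, -0.1751, 0.1354]
orientation: [155.3, 87.7, -6.1]
force: [-6.5, 3.3, 15.2]
opening: 0.0003
```

>>> arm_command(
  commands=[3,0,0,0,0,3,0,0,0,0],
)

```text
clock: 14.25
tool_pos: [0.6054, -0.1751, 0.1336]
orientation: [154.5, 87.6, -6.9]
force: [-7.8, 4.8, 19.4]
opening: 0.0003
```

>>> arm_command(
  commands=[3.3,0,0,0,0,3.3,0,0,0,0],
)

```text
clock: 14.5
tool_pos: [0.6054, -0.1752, 0.1322]
orientation: [153.5, 87.4, -7.8]
force: [-10.8, 5.6, 22.1]
opening: 0.0004
```

>>> arm_command(
  commands=[3.4,0,0,0,0],
)

```text
clock: 14.62
tool_pos: [0.6054, -0.1751, 0.1318]
orientation: [153.0, 87.4, -8.2]
force: [-10.9, 5.8, 21.8]
opening: 0.0003
```

>>> arm_command(
  commands=[0,0,0,0,0,-1,0,0,0,0,-2,0,0,0,0,-2,0,0,0,0],
)

```text
clock: 15.12
tool_pos: [0.6053, -0.175, 0.1424]
orientation: [152.9, 87.1, -8.2]
force: [-0.0, -0.0, 0.3]
opening: 0.0005
```

>>> arm_command(
  commands=[-3,0,0,0,0,-10,0,0,0,0,-20,0,0,0,0,-30,-20,0,0,0,-30,-50,0,0,0],
)

```text
clock: 15.75
tool_pos: [0.5773, -0.1092, 0.2338]
orientation: [151.1, 87.4, -10.3]
force: [0.5, 0.8, 0.4]
opening: 0.0003
```

>>> arm_command(
  commands=[0,-30,0,0,0,0,0,0,0,0,0,0,0,0,0],
)

```text
clock: 16.12
tool_pos: [0.5686, -0.078, 0.238]
orientation: [153.4, 87.1, -7.8]
force: [-0.8, -0.2, -0.7]
opening: 0.0004
```

```bash
python3 st.py
python3 - <<'E'
from h import *;from plant import *
w=snapshot("wrist");s=snapshot("scene");t=snapshot("top")
for n,x in(("w7",w),("s7",s),("t7",t)):pickle.dump(x,open(f"pics/{n}.pkl","wb"))
a=cv2.resize(crop(w,180,20,200,200,2),(400,400));b=cv2.resize(crop(s,205,140,160,160,3),(400,400))
cv2.imwrite("pics/c7.png",np.hstack([a,b]))
E
```

```text
foot [ 0.5701 -0.0777  0.2046] force [-0.81 -0.15 -0.69] mom [ 0.01  0.33 -0.  ] op 0.00040911500465536045 t 16.125
lateral shift tool y,z [  2.5 105.8  -1.2]
down-dir tool [ 0.9987 -0.023   0.0459] shoulder above rest mouth mm 122.6
```

View pics/c7.png

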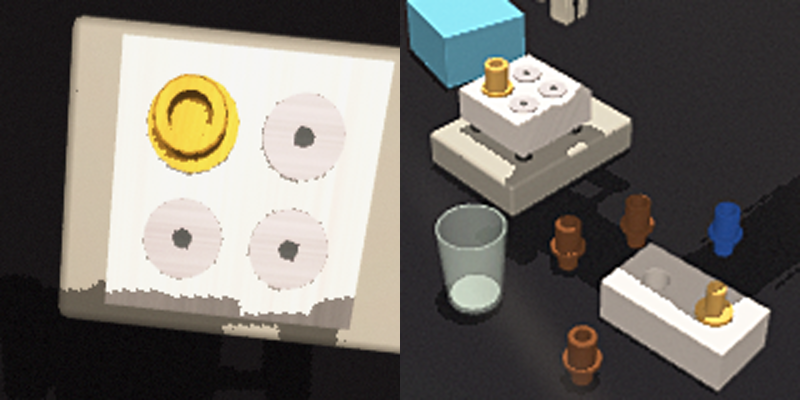

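```bash
python3 -c "
from plant import *
print(get_obs()['qvel'].round(2));print(close_job())"
```

```text
[-0.17  0.24 -0.21 -0.12  0.05 -0.07]
the job is handed in; nothing more can be done
None
```

I took the thick brass sleeve from the rack, pressed it into the open well and released it, then handed the job in at about 16 s of the 42 s allowed. It appears to be fully home, though I have no direct view of the gap under the shoulder.

- **Pressing:** With the sleeve held, the push reached about 24 N including its weight. I then pressed again with shut fingers on the collar top, to about 22 N. The estimated block travel was about 9.5 mm, under the 12 mm limit. The largest sideways force was about 11 N.
- **Flushness:** In the second press the fingers met the collar top at about 141 mm above the bench, which is the flush height. Force then rose at about 2.4 N per mm, which matches the mounts alone, so the sleeve was no longer moving in the well. Contact readings are good to about half a millimetre.
- **Last pictures:** The sleeve stands upright in the well, with the centres of its collar and shoulder within 0.2 mm. The thin sleeve, the caps, the beaker, the carton and the look-alikes are where they were; the bottle was outside that last crop.
- **Checks that disagreed:** During the first press the hand height suggested the shoulder was 0.5 to 1.2 mm above flush. I put this down to grasp and calibration offset, since the second press did not show it. The tool also tilted slowly to about 3° while pressing, but the released sleeve shows no tilt.

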